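# Brace the descaler bottle in the caddy and open its safety cap

## Robot

A 7-joint arm with a two-finger parallel gripper is mounted at the origin on the work surface. World frame = base frame: x ahead of the robot, y to its left, z up, the work surface at z = 0. Lengths are in m, angles in rad, forces in N, time in s.
With the tool pointing down it reaches from about 0.425 to 0.875 m from the base axis. Payload 8.4 kg.
Tool frame: the origin (TCP) lies midway between the tips of the shut fingers; the grasp point (between the pads) lies 19 mm behind it; z points along the fingers, y is the line along which they close (so a half turn about z gives the same grasp; the last joint's range is limited). The gripper opens to 87 mm and grips with 3 to 60 N. Pads are 19 mm wide; open, the fingers measure 117 mm over their backs; the gripper's body (75 mm by 190 mm) begins 51 mm behind the grasp point.
Start: joints at [1.116, 0.333, 0.04, 1.465, -0.013, 1.343, -0.059], TCP at [0.226, -0.609, 0.223] pointing down, gripper open.
Joint ranges: [-2.58, 2.58], [-0.38, 2.09], [-1.3, 1.39], [0.25, 2.4], [-1.5, 4.64], [0.08, 2.09], [-2.65, 2.65]. Speed limits (rad/s): [2.22, 2.22, 2.79, 2.79, 3.14, 3.14, 3.14].

## Interface

Orientations are given as a 3x3 rotation matrix whose columns are the frame's x, y, z axes.
In Python, from bench import env, readout, grab_frame gives the robot as it stands (env), with the cameras as plain functions and the readings (readout).
- The arm moves only by the tool advance, called after "Call:" as name(argument=value, ...) on one line, values as JSON. Schema: {"type":"object","properties":{"segments":{"type":"array","items":{"type":"array","items":{"type":"array","items":{"type":"number"},"minItems":7,"maxItems":7},"minItems":1,"maxItems":10},"minItems":1,"maxItems":1},"squeeze":{"type":"number"},"only":{"type":"string"},"quiet":{"type":"boolean"},"lines":{"type":"string"}},"required":["segments"],"additionalProperties":false}. segments is a list that holds a single list of rows (three levels of brackets), with 1 to 10 rows, each of 7 numbers: a rotation vector rx, ry, rz in a scale on which 1.0 is 2 pi rad, then dx, dy, dz in shares of the most that a row can go, 1 being 62.5 mm, then the finger opening in m; each row shifts and turns the commanded pose from where the row before left it, along the tool's axes as they then stand; what a row does not reach is not made up. A row lasts 1/8 s, in which the tool goes at most 0.0625 m and 0.188 rad, less where a joint would pass 70% of its speed; a pose out of reach is approached as far as the arm can. The fingers move at their own pace and stop on an object; squeeze is the grip in N (left out, the last holds). Time passes only in rows, so rows that do not move let the fingers close. The tool returns the time, the measured TCP pose, the force, the opening and the grip force at its end. only (a regular expression) keeps the lines of the reply that match it, lines (a string "A,B") keeps lines A to B, and quiet returns only ok. Shift and turn numbers lie between -1 and 1, and a call with a number outside is refused. Input that does not fit is refused with a message, and nothing moves.
- readout.sense(): the state, without advancing time (a new reading comes with each control period).
- grab_frame(name): name is "scene" or "top" or "wrist"; returns a dict with "image" (480x640x3 uint8, blue, green, red), "depth" (480x640 float32, m along the optical axis (not along the pixel's ray), 0 where there is no reading), "fx", "fy", "cx", "cy" (pixels), "rvec" (rotation vector, rad) and "tvec" (3), from world to camera coordinates, as OpenCV has them. Camera axes: x right, y down, z forward; pixel columns grow to the right and rows downward; lengths in m; the calibration is good to about 2 mm. A picture is of the moment at which its call begins.
- env.close_job(): hands the job in; it is judged then, once.
The state is a dict: "clock": time; "q": joint angles; "qvel": joint speeds; "effort": joint torques, N m; "tool_pos": TCP position; "ee_rot": TCP orientation; "force": force on the tool from outside, world axes, zero at the start; "ft_torque": the same for the moment, N m; "width": finger opening in m; "grasp_force": force on a finger pad.
Only numpy, scipy, OpenCV 4.12 (cv2) and the standard library are available. Lean on these libraries where they do the work, as an engineer would, in place of code of your own. Each camera call takes 0.05 s, during which the arm holds its last target. There are 200 camera calls.

## Task

Stand the square descaler bottle upright in the empty compartment of the cleaning caddy, right down on the compartment's floor, so that it is held from turning. Then, with the bottle braced there, press its push-and-turn safety cap down, keep it pressed while you twist it anticlockwise until it comes free, lift it straight off and finish holding the cap in the gripper, level and still, about 5 cm clear above the open bottle. The job ends with the cap still in the grip and the bottle still seated; do not knock over or push about the caddy, what is in it, or the canister and mug on the worktop.

Things in the scene. Friction and masses are not known exactly. Their poses are not given: they have to be found in the camera images.
- bottle: White square plastic bottle of descaler, loose, about 0.3 to 0.65 kg, on the worktop, cap on. Body 72 x 72 mm, 100 mm tall (lowest 6 mm drawn in to 64 mm square), then a round shoulder up to 112 mm (56 mm across there). Origin: centre of the underside; z up, x and y square to its sides (the same every quarter turn). It may be lifted and carried by its locked cap.
- bottle_mouth (a point): Centre of the bottle's mouth, 142 mm above its underside, inside the cap until that is lifted; neck 38 mm across, with three lugs that hold the cap. Turned 41 to 79 degrees (best 60) anticlockwise from locked, seen from above (positive about z), the cap is free and lifts straight off; at 5 to 41 degrees it is still caught. It cannot turn the other way.
- cap: Grey ribbed round safety cap, 55 mm across, 37 mm tall, 50 g, a separate body. Origin: centre of its open underside, z up. Locked, its origin is 118 mm above the bottle's, its x axis agrees with the bottle's and its underside is 6 mm above the shoulder, on which it stops when pressed right down. It needs at least 3.5 mm of the 6 mm (aim for 5 to 6) to clear the locking teeth when turned.
- cap_top (a point): Centre of the cap's flat top, 37 mm above its underside. A spring in the cap pushes it up: the cap begins to sink at about 7 N and is right down at about 10 N, and must be kept down while it is turned. Once free and no longer pressed it springs up some 8 mm.
- tub: Grey plastic cleaning caddy, a low open box loose on the worktop, 1.5 kg, 170 x 170 mm, 60 mm tall; walls, floor and two crossing full-height dividers 4 mm thick: four compartments of 79 x 79 mm, centres 41.5 mm either side of the middle. Origin: centre of the underside; x and y along the walls; any yaw. The compartment at +x +y of its own frame is empty, the others are occupied.
- tub_free (a point): Centre of the floor of the caddy's empty compartment, 4 mm above the caddy's underside; axes as the caddy's. The bottle has 3.5 mm of play on each side there; its sides must be parallel to the walls (any quarter turn) to go in.
- tin: Round steel tin, 66 mm across, 95 mm tall, standing in a compartment of the caddy. Origin: centre of the underside. Leave alone.
- carton: Cardboard carton 66 x 58 mm, 88 mm tall, standing in a compartment of the caddy. Origin: centre of the underside. Leave alone.
- jar: Squat amber glass jar, 68 mm across, 72 mm tall, standing in a compartment of the caddy. Origin: centre of the underside. Leave alone.
- canister: White round ceramic canister with a wooden lid, 74 mm across, 102 mm tall to the top of its little brass knob, on the worktop. Origin: centre of the underside. Leave alone.
- mug: White mug, 80 mm across and 85 mm tall, with a handle on its +y side, on the worktop farther from the robot. Origin: centre of the underside. Leave alone.

How it is judged:
On the way, in this order (a step that is already met when the one before it is completed fails the run):
1. the bottle stands in the empty compartment, on its floor, with the cap not yet turned (horizontal distance between bottle and tub_free below 0.009 m and z of bottle in the frame of tub below 0.009 m and angle between bottle's own z axis and vertical below 0.08 rad and angle between the x axis of cap and the x axis of bottle, either way round below 0.2 rad), for 0.2 s.
2. with the bottle seated there, the cap is pressed down and turned past its locking teeth (horizontal distance between bottle and tub_free below 0.009 m and z of bottle in the frame of tub below 0.009 m and angle between bottle's own z axis and vertical below 0.08 rad and z of cap in the frame of bottle below 0.1155 m and angle between the x axis of cap and the x axis of bottle, either way round above 0.4 rad), for 0.05 s.
At the end, for the whole second after the job is handed in: The bottle stands upright in the empty compartment, within 9 mm of its centre and 5 mm of its floor; the gripper holds the cap still, level within 17 degrees, not touching the bottle, its underside 20 to 120 mm above the mouth and within 50 mm sideways of the bottle (horizontal distance between bottle and tub_free below 0.009 m and z of bottle in the frame of tub below 0.009 m and angle between bottle's own z axis and vertical below 0.08 rad and z of cap in the frame of bottle between 0.162 and 0.262 m and horizontal distance between cap and bottle below 0.05 m and angle between cap's own z axis and vertical below 0.3 rad and linear speed of each of cap, bottle below 0.02 m/s and contact force between the fingers and cap above 1 N and contact force between cap and bottle below 0.05 N); the arm keeps its last pose, push and grip.
It fails at once if something standing in the caddy is pushed more than 40 mm or tipped over (distance of any of tin, carton, jar from where it was at the start of the episode above 0.04 m or angle between any of tin, carton, jar's own z axis and vertical above 0.4 rad).
It fails at once if the canister or the mug is pushed more than 40 mm or tipped over (distance of any of canister, mug from where it was at the start of the episode above 0.04 m or angle between any of canister, mug's own z axis and vertical above 0.4 rad).
It fails at once if the caddy is pushed more than 40 mm or tipped (distance of tub from where it was at the start of the episode above 0.04 m or angle between tub's own z axis and vertical above 0.2 rad).
It fails at once if the bottle is tipped over (angle between bottle's own z axis and vertical above 0.6 rad).
It also fails if it takes over 42 s, if anything falls off the work surface, if the arm or the gripper's body presses on something with over 40 N, if the wrist force passes 120 N, or if a joint passes its speed limit or range.

## Working session

There is one attempt and no reset: what is moved stays moved. The work goes in short steps, Python scripts to look and compute and a tool call to move; the robot and the scene stay as the last step left them, time stands still between calls to the robot, and variables do not carry over. Pictures are saved under pics/ and viewed, at most 10 in all, crops included, and the job is handed in when it is done.

```bash
ls; mkdir -p pics; cat > h.py <<'E'
import numpy as np, cv2
from bench import env, readout, grab_frame
def grab(n):
    f=grab_frame(n); f['R']=cv2.Rodrigues(np.array(f['rvec'],float))[0]; f['t']=np.array(f['tvec'],float).ravel(); return f
def cloud(f):
    v,u=np.mgrid[0:480,0:640]; d=f['depth']
    P=np.stack([(u-f['cx'])/f['fx']*d,(v-f['cy'])/f['fy']*d,d],-1)
    return (P-f['t'])@f['R']
def ray(f,u,v,z):
    d=f['R'].T@np.array([(u-f['cx'])/f['fx'],(v-f['cy'])/f['fy'],1]); c=-f['R'].T@f['t']
    return c+d*(z-c[2])/d[2]
E
python3 - <<'E'
from h import *
for n in ('scene','top'):
    f=grab(n); cv2.imwrite(f'pics/{n}0.png',f['image']); print(n,-f['R'].T@f['t'],f['R'][2],f['fx'],(f['depth']>0).mean())
print(readout.sense())
E
```

```text
bench.py
pics
scene [1.21512568 0.50560531 0.79797228] [-0.56949517 -0.53758602 -0.6218332 ] 546.2197859197482 0.995927734375
top [ 0.41162458 -0.03118623  1.14365886] [ 0.16263467 -0.0218481  -0.98644444] 532.3170709297488 0.995986328125
{'clock': 0.1, 'q': array([ 1.1158007 ,  0.33385129,  0.0398941 ,  1.46621922, -0.01340603,
        1.34331901, -0.0584895 ]), 'qvel': array([ 0.00168726, -0.00226015, -0.00026892, -0.0049282 ,  0.00044788,
       -0.00281158,  0.0002272 ]), 'effort': array([ 3.75505813e-03, -6.57812762e+01,  1.34009823e+00, -4.04706395e+01,
       -5.97834354e-02,  4.09241323e-02,  8.57556074e-05]), 'tool_pos': array([ 0.22622557, -0.60888144,  0.22172357]), 'ee_rot': array([[ 9.37378873e-01,  3.48310856e-01, -6.28502942e-04],
       [ 3.48311408e-01, -9.37377840e-01,  1.39567806e-03],
       [-1.03014910e-04, -1.52719387e-03, -9.99998829e-01]]), 'force': array([ 0.1760256 ,  0.05971046, -0.15946196]), 'ft_torque': array([-0.0035763 ,  0.03519996, -0.05134847]), 'grasp_force': 0.0, 'width': 0.08698582815880648}
```

View pics/top0.png

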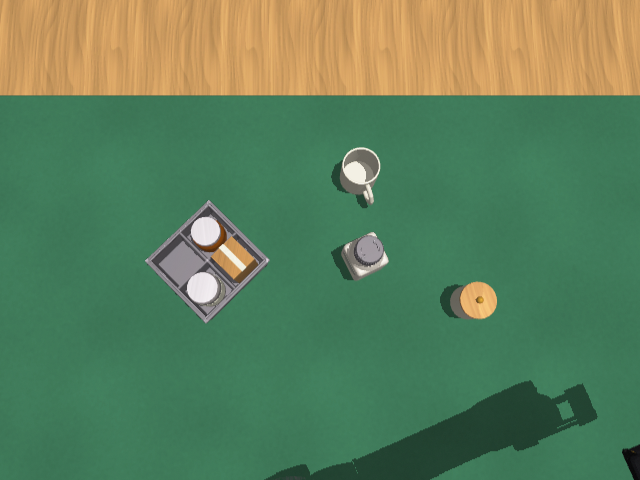

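View pics/scene0.png

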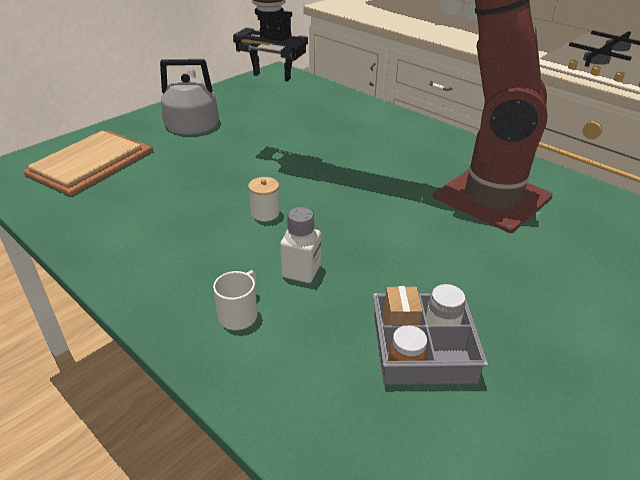

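The top view shows the bottle cap at (369,250) and the caddy's corners at (209,202), (268,260), (206,322) and (147,261). The empty compartment is on the left, at (180,262). In the scene view the cap is at (300,220) and the empty compartment at (455,345).

```bash
cat > m.py <<'E'
from h import *
from scipy.optimize import minimize
F={n:grab(n) for n in('scene','top')}
C={n:cloud(f) for n,f in F.items()}
def near(P,c,r,z0,z1):
    return P[(np.hypot(P[...,0]-c[0],P[...,1]-c[1])<r)&(P[...,2]>z0)&(P[...,2]<z1)]
def rect(Q):
    (c,s,a)=cv2.minAreaRect((Q[:,:2]*1000).astype(np.float32)); return np.round(c,1),np.round(s,1),round(a,2)
b=ray(F['top'],369,250,.155); t=ray(F['top'],208,262,.06)
print('guess',b,t)
for n,P in C.items():
    top=near(P,b,.07,.145,.18); z=np.median(top[:,2]); 
    tt=top[abs(top[:,2]-z)<.003]
    print(n,'cap',z,cv2.minEnclosingCircle((tt[:,:2]*1000).astype(np.float32)),len(tt))
    print(' body',rect(near(P,b,.07,.03,.102)), 'tub',rect(near(P,t,.14,.052,.0625)),np.percentile(near(P,t,.14,.045,.07)[:,2],[50,90]))
# rim by colour in the top view
for n,f in F.items():
    hsv=cv2.cvtColor(f['image'],cv2.COLOR_BGR2HSV)
    m=((hsv[...,1]<60)&(hsv[...,2]>60)&(hsv[...,2]<170)).astype(np.uint8)
    P=C[n]; m[np.hypot(P[...,0]-t[0],P[...,1]-t[1])>.16]=0; m[(P[...,2]<.05)|(P[...,2]>.07)]=0
    v,u=np.nonzero(m); Q=np.array([ray(f,a,c,.06) for a,c in zip(u,v)]); print(n,'rim',len(Q),rect(Q))
# triangulate cap top from the two views
def capc(n):
    P=C[n]; m=(np.hypot(P[...,0]-b[0],P[...,1]-b[1])<.07)&(P[...,2]>.151)
    k=max(cv2.findContours(m.astype(np.uint8),0,1)[0],key=cv2.contourArea); return cv2.fitEllipse(k)[0]
pr={n:f['fx']*0 for n,f in F.items()}
def Pm(f): return np.array([[f['fx'],0,f['cx']],[0,f['fy'],f['cy']],[0,0,1]])@np.c_[f['R'],f['t']]
p=[np.array(capc(n)).reshape(2,1) for n in F]
X=cv2.triangulatePoints(*[Pm(f) for f in F.values()],*p); print('tri cap',(X[:3]/X[3]).ravel(),[q.ravel() for q in p])
E
python3 m.py
```

```text
guess [ 0.56799642 -0.1501085   0.155     ] [0.55979841 0.16907819 0.06      ]
scene cap 0.15513113552161442 ((572.5922241210938, -149.50845336914062), 27.361270904541016) 303
 body (array([ 573. , -147.3]), array([73.4, 73.2]), 26.0) tub (array([566.6, 174.9]), array([185.1, 182.9]), 44.61) [0.05866418 0.06286082]
top cap 0.15397179771455208 ((571.1463012695312, -150.7179412841797), 26.88172721862793) 550
 body (array([ 570.8, -150.3]), array([72.3, 72.3]), 25.59) tub (array([564.7, 171.9]), array([183.4, 182.1]), 45.16) [0.05747335 0.06109165]
scene rim 2407 (array([568.5, 175.4]), array([182.2, 181.1]), 44.83)
top rim 2009 (array([563.9, 171. ]), array([180.9, 180.8]), 45.09)
tri cap [ 0.5705313  -0.15065646  0.15179858] [array([300.24563599, 214.75271606]), array([369.30609131, 248.74209595])]
```

Careful with the scale: shifts go in shares of 62.5 mm and turns go in shares of 2 pi rad. That gives: 0.048 m is 0.768, -0.031 m is -0.496.

Call:
advance(segments=[[[0, 0, 0, 0.768, -0.496, -0.064, 0.087], [0, 0, 0, 0.768, -0.496, -0.064, 0.087], [0, 0, 0, 0.768, -0.496, -0.064, 0.087], [0, 0, 0, 0.768, -0.496, -0.064, 0.087], [0, 0, 0, 0.768, -0.496, -0.064, 0.087], [0, 0, 0, 0.768, -0.496, -0.064, 0.087], [0, 0, 0, 0.768, -0.496, -0.064, 0.087], [0, 0, 0, 0.768, -0.496, -0.064, 0.087], [0, 0, 0, 0.768, -0.496, -0.064, 0.087], [0, 0, 0, 0.768, -0.496, -0.064, 0.087]]], squeeze=50)

```text
clock: 1.45
tool_pos: [0.5691, -0.15, 0.2627]
ee_rot: [[0.938, 0.348, 0.0], [0.348, -0.938, -0.0], [0.0, 0.0, -1.0]]
force: [0.6, -0.1, 1.3]
width: 0.0869
grasp_force: 0.0
```

```bash
python3 - <<'E'
from h import *
f=grab('wrist'); cv2.imwrite('pics/w0.png',f['image']); print(-f['R'].T@f['t'],f['R']); s=readout.sense(); print(s['tool_pos'],s['q'],s['clock'])
E
```

```text
[ 0.64243878 -0.12302902  0.42459217] [[ 3.48089008e-01 -9.37461379e-01 -4.53167855e-04]
 [-8.98383718e-01 -3.33717108e-01  2.85551373e-01]
 [-2.67844614e-01 -9.89901754e-02 -9.58363297e-01]]
[ 0.57304895 -0.14114601  0.26298917] [ 0.46932437  0.21565071 -0.35444158  1.54143521  0.07091529  1.39590589
 -1.09612249] 1.5
```

View pics/w0.png

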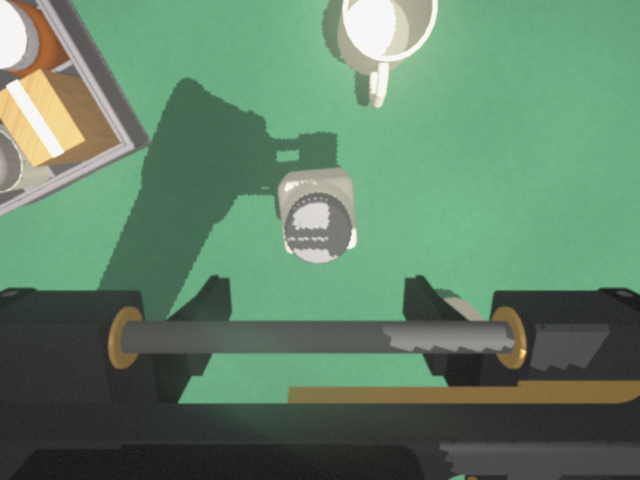

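The wrist view shows the cap at (318,228) between the fingers, with the caddy at upper left. Next I measure the bottle with the arm settled, then move over the caddy.

To row units: -0.057 m is -0.912, 0.014 m is 0.224.

```bash
cat > w.py <<'E'
from h import *
import sys
s=readout.sense(); f=grab('wrist'); P=cloud(f); print('tcp',s['tool_pos'])
hsv=cv2.cvtColor(f['image'],cv2.COLOR_BGR2HSV)
def rect(Q):
    (c,z,a)=cv2.minAreaRect((Q[:,:2]*1000).astype(np.float32)); return np.round(c,1),np.round(z,1),round(a,2)
X,Y,Z=P[...,0],P[...,1],P[...,2]
if sys.argv[1]=='b':
    near=np.hypot(X-.571,Y+.15)<.065
    Q=P[near&(Z>.14)&(Z<.17)]; z=np.median(Q[:,2]); T=Q[abs(Q[:,2]-z)<.003]; print('cap',z,cv2.minEnclosingCircle((T[:,:2]*1000).astype(np.float32)))
    print('body',rect(P[near&(Z>.05)&(Z<.102)]))
else:
    cv2.imwrite('pics/'+sys.argv[2],f['image'])
    g=(hsv[...,1]<70)
    m=(np.hypot(X-.566,Y-.173)<.135)&(Z>.055)&(Z<.066)&g; print('rim',m.sum(),rect(P[m]),np.median(Z[m]))
    # inner compartment: floor points
    fl=(np.hypot(X-.566,Y-.232)<.065)&(Z<.012)&(Z>-.005)&g; print('floor',fl.sum(),rect(P[fl]),np.median(Z[fl]))
    cv2.imwrite('pics/m_'+sys.argv[2],np.where((m|fl)[...,None],np.uint8([0,0,255]),f['image']))
E
python3 w.py b
```

```text
tcp [ 0.57304895 -0.14114601  0.26298917]
cap 0.15463330947106618 ((571.1974487304688, -149.8993377685547), 26.729616165161133)
body (array([ 572. , -149.5]), array([70.1, 72.1]), 25.53)
```

Call:
advance(segments=[[[0, 0, 0, 0.224, -0.912, -0.08, 0.087], [0, 0, 0, 0.224, -0.912, -0.08, 0.087], [0, 0, 0, 0.224, -0.912, -0.08, 0.087], [0, 0, 0, 0.224, -0.912, -0.08, 0.087], [0, 0, 0, 0.224, -0.912, -0.08, 0.087], [0, 0, 0, 0.224, -0.912, -0.08, 0.087], [0, 0, 0, 0, 0, 0, 0.087], [0, 0, 0, 0, 0, 0, 0.087]]])

```text
clock: 2.55
tool_pos: [0.528, 0.1977, 0.2922]
ee_rot: [[0.937, 0.348, -0.0], [0.348, -0.937, -0.001], [-0.001, 0.0, -1.0]]
force: [-0.1, -0.3, 0.3]
width: 0.0871
grasp_force: 0.0
```

```bash
python3 w.py t w1.png
```

```text
tcp [0.52802313 0.19771999 0.29224907]
rim 6638 (array([565.1, 173. ]), array([181.9, 181.9]), 44.95) 0.05867511764876207
floor 4938 (array([563., 233.]), array([118.8, 122.7]), 44.38) 0.0036403507869623183
```

View pics/m_w1.png

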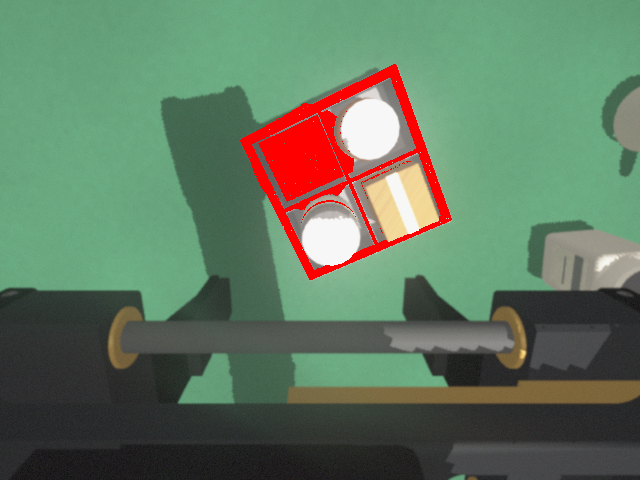

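The mask outlines the caddy rim, with corners at (397,66), (450,220), (312,278) and (243,142). The empty floor is centred near (303,160). I'll refine the compartment from its floor patch.

```bash
python3 - <<'E'
from h import *
f=grab('wrist');P=cloud(f);X,Y,Z=P[...,0],P[...,1],P[...,2]
m=((np.hypot(X-.565,Y-.232)<.06)&(Z<.009)&(Z>-.002)).astype(np.uint8)
m=cv2.morphologyEx(m,cv2.MORPH_OPEN,np.ones((9,9)))
n,l,st,_=cv2.connectedComponentsWithStats(m); k=l==l[160,303]; Q=P[k]
print(cv2.minAreaRect((Q[:,:2]*1000).astype(np.float32)),k.sum())
c,sn=np.cos(np.pi/4),np.sin(np.pi/4); U=(Q[:,:2]-[.565,.173])@np.array([[c,-sn],[sn,c]])*1000
print(np.percentile(U,[0,1,99,100],axis=0))
E
```

```text
((564.7244873046875, 231.94581604003906), (79.18465423583984, 79.33308410644531), 44.981258392333984) 3801
[[ 1.8960002   2.20877993]
 [ 3.00022279  3.36576891]
 [78.93353845 80.87700733]
 [81.08046005 81.54437243]]
```

To row units: 0.0568 m is 0.9088, -0.0134 m is -0.2144.

Call:
advance(segments=[[[0, 0, 0, -0.2144, 0.9088, 0.184, 0.087], [0, 0, 0, -0.2144, 0.9088, 0.184, 0.087], [0, 0, 0, -0.2144, 0.9088, 0.184, 0.087], [0, 0, 0, -0.2144, 0.9088, 0.184, 0.087], [0, 0, 0, -0.2144, 0.9088, 0.184, 0.087], [0, 0, 0, -0.2144, 0.9088, 0.184, 0.087], [0, 0, 0, 0, 0, 0, 0.087], [0, 0, 0, 0, 0, 0.32, 0.087], [0, 0, 0, 0, 0, 0.32, 0.087]]])

```text
clock: 3.78
tool_pos: [0.571, -0.1498, 0.1833]
ee_rot: [[0.938, 0.347, 0.0], [0.347, -0.938, -0.0], [0.0, 0.0, -1.0]]
force: [0.1, 1.3, 0.0]
width: 0.0868
grasp_force: 0.0
```

```bash
python3 w.py b
```

```text
tcp [ 0.5710119  -0.14983283  0.18327189]
cap 0.1546384298406004 ((571.173828125, -150.00759887695312), 26.94547462463379)
body (array([ 572.3, -149.4]), array([69.4, 72.1]), 25.41)
```

Centred over the cap. Now I descend to TCP z 0.123, grip and check.

To row units: 0.02 m is 0.32, 0.017 m is 0.272.

Call:
advance(segments=[[[0, 0, 0, 0, 0, 0.32, 0.087], [0, 0, 0, 0, 0, 0.32, 0.087], [0, 0, 0, 0, 0, 0.272, 0.087], [0, 0, 0, 0, 0, 0, 0.087], [0, 0, 0, 0, 0, 0, 0.05], [0, 0, 0, 0, 0, 0, 0.05], [0, 0, 0, 0, 0, 0, 0.05], [0, 0, 0, 0, 0, 0, 0.05], [0, 0, 0, 0, 0, 0, 0.05]]], squeeze=50)

```text
clock: 4.95
tool_pos: [0.5716, -0.1496, 0.1268]
ee_rot: [[0.938, 0.348, 0.001], [0.348, -0.938, -0.001], [0.0, 0.001, -1.0]]
force: [1.2, -1.4, 1.1]
width: 0.0545
grasp_force: 50.0
```

To row units: -0.03 m is -0.48, -0.02 m is -0.32.

Call:
advance(segments=[[[0, 0, 0, 0, 0, -0.16, 0.05], [0, 0, 0, 0, 0, -0.32, 0.05], [0, 0, 0, 0, 0, -0.48, 0.05], [0, 0, 0, 0, 0, -0.48, 0.05], [0, 0, 0, 0, 0, -0.48, 0.05], [0, 0, 0, 0, 0, 0, 0.05]]])

```text
clock: 5.7
tool_pos: [0.5722, -0.149, 0.2485]
ee_rot: [[0.937, 0.349, 0.003], [0.349, -0.937, -0.001], [0.003, 0.002, -1.0]]
force: [1.0, 1.8, -7.0]
width: 0.0546
grasp_force: 50.0
```

```bash
python3 - <<'E'
from h import *
s=readout.sense();print(s['tool_pos'],s['width'],s['force'])
E
```

```text
[ 0.57224364 -0.14895352  0.24852611] 0.054553088319570404 [ 1.03923696  1.78252723 -7.01908858]
```

Call:
advance(segments=[[[0, 0, 0, 0.16, -0.448, 0, 0.05], [0, 0, 0, 0.2528, -0.72, 0, 0.05], [0, 0, 0, 0.2528, -0.72, 0, 0.05], [0, 0, 0, 0.2528, -0.72, 0, 0.05], [0, 0, 0, 0.2528, -0.72, 0, 0.05], [0, 0, 0, 0.2528, -0.72, 0, 0.05], [0, 0, 0, 0.2528, -0.72, 0, 0.05], [0, 0, 0, 0.2528, -0.72, 0, 0.05], [0, 0, 0, 0.0896, -0.272, 0, 0.05], [0, 0, 0, 0, 0, 0, 0.05]]])

```text
clock: 6.95
tool_pos: [0.5629, 0.2337, 0.2447]
ee_rot: [[0.936, 0.351, -0.003], [0.351, -0.936, -0.0], [-0.003, -0.001, -1.0]]
force: [-0.8, -0.3, -6.7]
width: 0.0543
grasp_force: 50.0
```

Call:
advance(segments=[[[0, 0, -0.0111, 0, 0, 0, 0.05], [0, 0, -0.0175, 0, 0, 0, 0.05], [0, 0, -0.0175, 0, 0, 0, 0.05], [0, 0, -0.0077, 0, 0, 0, 0.05], [0, 0, 0, 0, 0, 0, 0.05], [0, 0, 0, 0, 0, 0, 0.05]]])

```text
clock: 7.7
tool_pos: [0.5643, 0.2311, 0.2461]
ee_rot: [[0.77, 0.638, -0.001], [0.638, -0.77, -0.001], [-0.001, 0.0, -1.0]]
force: [-0.1, 0.0, -7.0]
width: 0.0542
grasp_force: 50.0
```

```bash
cat > b.py <<'E'
from h import *
import sys
s=readout.sense(); print('tcp',s['tool_pos'],'yaw',np.degrees(np.arctan2(s['ee_rot'][1,0],s['ee_rot'][0,0])),'F',s['force'],'q7',s['q'][6])
c=s['tool_pos'][:2]; zb=float(sys.argv[1])
for n in('scene','top'):
    f=grab(n);P=cloud(f);Z=P[...,2]; h=np.hypot(P[...,0]-c[0],P[...,1]-c[1])
    hsv=cv2.cvtColor(f['image'],cv2.COLOR_BGR2HSV)
    Q=P[(h<.07)&(Z>zb+.015)&(Z<zb+.102)&(hsv[...,2]>60)]
    if len(Q)>20: print(n,len(Q),Q[:,2].min(),Q[:,2].max(),cv2.minAreaRect((Q[:,:2]*1000).astype(np.float32)))
    cv2.imwrite(f'pics/{sys.argv[2]}_{n}.png',f['image'])
E
python3 b.py .12 c
```

```text
tcp [0.56434793 0.23112757 0.24605699] yaw 39.64066224421668 F [-0.06603891  0.01902124 -6.95194847] q7 -1.4751803699614894
scene 2380 0.13500942430197496 0.2219829334147475 ((566.4739990234375, 232.36141967773438), (72.98367309570312, 72.49943542480469), 45.04468536376953)
top 736 0.13525596864963063 0.221863524152941 ((559.4257202148438, 209.31886291503906), (85.74236297607422, 55.43434524536133), 1.9768590927124023)
```

Bottle yaw is 45.0° and it's within about 1 mm of the target. I lower it in stages.

To row units: 0.02 m is 0.32, 0.001 m is 0.016.

Call:
advance(segments=[[[0, 0, 0, 0.016, -0.0064, 0.24, 0.05], [0, 0, 0, 0, 0, 0.32, 0.05], [0, 0, 0, 0, 0, 0.24, 0.05], [0, 0, 0, 0, 0, 0.16, 0.05], [0, 0, 0, 0, 0, 0.128, 0.05], [0, 0, 0, 0, 0, 0.128, 0.05], [0, 0, 0, 0, 0, 0, 0.05]]])

```text
clock: 8.68
tool_pos: [0.5645, 0.2331, 0.17]
ee_rot: [[0.768, 0.64, -0.001], [0.64, -0.768, -0.0], [-0.001, -0.0, -1.0]]
force: [-0.4, -0.2, -6.8]
width: 0.0546
grasp_force: 50.0
```

To row units: 0.008 m is 0.128, 0.007 m is 0.112.

Call:
advance(segments=[[[0, 0, 0, 0, 0, 0.128, 0.05], [0, 0, 0, 0, 0, 0.128, 0.05], [0, 0, 0, 0, 0, 0.128, 0.05], [0, 0, 0, 0, 0, 0.112, 0.05], [0, 0, 0, 0, 0, 0.064, 0.05], [0, 0, 0, 0, 0, 0, 0.05]]])

```text
clock: 9.43
tool_pos: [0.5646, 0.2332, 0.1352]
ee_rot: [[0.768, 0.64, -0.001], [0.64, -0.768, -0.0], [-0.001, -0.0, -1.0]]
force: [0.1, -0.6, -6.9]
width: 0.0545
grasp_force: 50.0
```

To row units: 0.003 m is 0.048, 0.002 m is 0.032.

Call:
advance(segments=[[[0, 0, 0, 0, 0, 0.048, 0.05], [0, 0, 0, 0, 0, 0.032, 0.05], [0, 0, 0, 0, 0, 0, 0.05]]])

```text
clock: 9.8
tool_pos: [0.565, 0.2333, 0.1309]
ee_rot: [[0.769, 0.64, 0.001], [0.64, -0.769, 0.0], [0.001, 0.0, -1.0]]
force: [0.7, -0.8, -3.5]
width: 0.0542
grasp_force: 50.0
```

```bash
python3 b.py .065 d
```

```text
tcp [0.56499617 0.23327427 0.13093807] yaw 39.77632559878626 F [ 0.67268529 -0.76179545 -3.50161181] q7 -1.51802732053825
scene 2240 0.080045921362249 0.16325104415562974 ((576.0346069335938, 221.89048767089844), (115.5418472290039, 78.15353393554688), 81.24801635742188)
top 663 0.0800275967488734 0.16226265793674105 ((558.9379272460938, 207.8937530517578), (106.96800231933594, 48.31602096557617), 22.874637603759766)
```

View pics/d_scene.png

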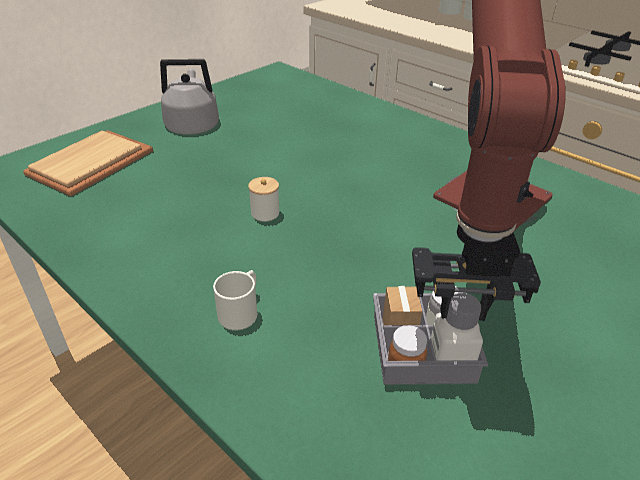

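The bottle is seated between the jar and the tin, at about (460,330), and the floor is taking load. Now I press the cap.

To row units: 0.002 m is 0.032.

Call:
advance(segments=[[[0, 0, 0, 0, 0, 0.032, 0.05], [0, 0, 0, 0, 0, 0.032, 0.05], [0, 0, 0, 0, 0, 0.032, 0.05], [0, 0, 0, 0, 0, 0, 0.05]]], squeeze=60)

```text
clock: 10.4
tool_pos: [0.5656, 0.2335, 0.1263]
ee_rot: [[0.769, 0.64, 0.002], [0.64, -0.769, 0.0], [0.002, 0.001, -1.0]]
force: [-1.7, -2.3, 9.3]
width: 0.0544
grasp_force: 60.0
```

Call:
advance(segments=[[[0, 0, 0, 0, 0, 0.032, 0.05], [0, 0, 0, 0, 0, 0.032, 0.05], [0, 0, 0, 0, 0, 0, 0.05]]])

```text
clock: 10.78
tool_pos: [0.5664, 0.2342, 0.1248]
ee_rot: [[0.769, 0.64, 0.005], [0.64, -0.769, 0.001], [0.004, 0.002, -1.0]]
force: [-7.5, -4.5, 26.3]
width: 0.0542
grasp_force: 60.0
```

To row units: -0.0008 m is -0.0128, -0.0005 m is -0.008, -0.1 rad / 6.2832 = -0.0159.

Call:
advance(segments=[[[0, 0, -0.008, -0.0128, 0, -0.008, 0.05], [0, 0, -0.0159, 0, 0, 0, 0.05], [0, 0, -0.0159, 0, 0, 0, 0.05], [0, 0, -0.0159, 0, 0, 0, 0.05], [0, 0, -0.0159, 0, 0, 0, 0.05], [0, 0, 0, 0, 0, 0, 0.05]]])

```text
clock: 11.52
tool_pos: [0.5659, 0.2342, 0.1247]
ee_rot: [[0.412, 0.911, 0.005], [0.911, -0.412, 0.002], [0.004, 0.004, -1.0]]
force: [-3.6, -2.4, 19.0]
width: 0.0544
grasp_force: 60.0
```

```bash
python3 -c "
from h import *
s=readout.sense();print(s['tool_pos'],s['force'],s['ft_torque'],s['q'])"
```

```text
[0.5658906  0.23420661 0.12473825] [-3.56145716 -2.35075546 19.03227196] [-0.34185523  0.9459676   0.1040184 ] [ 0.08310529  0.40724848 -0.6891579   1.65593657  0.27768815  1.17281331
 -1.09795887]
```

To row units: -0.12 rad / 6.2832 = -0.0191.

Call:
advance(segments=[[[0, 0, -0.0159, 0, 0, 0, 0.05], [0, 0, -0.0159, 0, 0, 0, 0.05], [0, 0, -0.0191, 0, 0, 0, 0.05], [0, 0, -0.0191, 0, 0, 0, 0.05], [0, 0, -0.0191, 0, 0, 0, 0.05], [0, 0, -0.0127, 0, 0, 0, 0.05], [0, 0, 0, 0, 0, 0, 0.05]]])

```text
clock: 12.4
tool_pos: [0.5656, 0.2343, 0.1248]
ee_rot: [[-0.213, 0.977, 0.005], [0.977, 0.213, 0.002], [0.001, 0.005, -1.0]]
force: [-5.1, -1.2, 20.0]
width: 0.0544
grasp_force: 60.0
```

```bash
python3 -c "
from h import *
s=readout.sense();print(s['tool_pos'],s['force'],s['ft_torque'],s['q'])
f=grab('wrist');cv2.imwrite('pics/w2.png',f['image']);f=grab('top');cv2.imwrite('pics/t2.png',f['image'][160:400,60:380])"
```

```text
[0.56560305 0.2342898  0.12475889] [-5.08064368 -1.16968552 19.98863006] [-0.51161195  1.23487322  0.05924448] [ 0.16784792  0.44019661 -0.80667767  1.65191555  0.33872791  1.1901408
 -0.50234353]
```

View pics/w2.png

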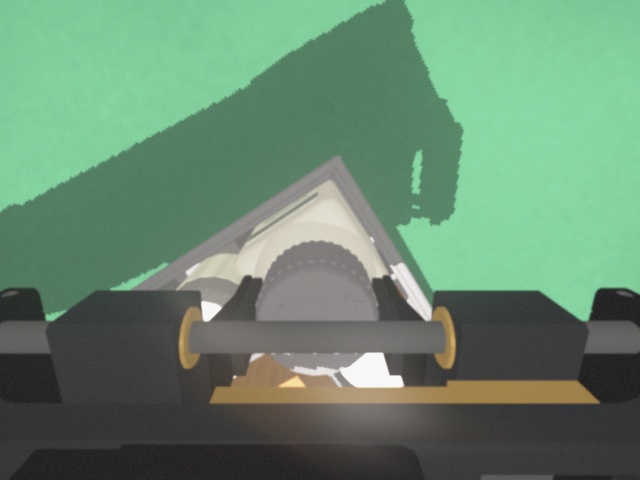

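The wrist view shows the cap (318,300) in the grip and the bottle still square in the compartment. The gripper has turned 62.5°. I lift gently and watch the load.

To row units: -0.006 m is -0.096, -0.004 m is -0.064.

Call:
advance(segments=[[[0, 0, 0, 0, 0, -0.064, 0.05], [0, 0, 0, 0, 0, -0.064, 0.05], [0, 0, 0, 0, 0, -0.096, 0.05], [0, 0, 0, 0, 0, -0.096, 0.05], [0, 0, 0, 0, 0, 0, 0.05]]])

```text
clock: 13.12
tool_pos: [0.5642, 0.2327, 0.1413]
ee_rot: [[-0.212, 0.977, 0.0], [0.977, 0.212, -0.0], [-0.0, 0.0, -1.0]]
force: [0.2, -0.4, -0.2]
width: 0.0543
grasp_force: 60.0
```

The load is only the cap's weight, so it has come free. I lift to about 5 cm clear.

To row units: -0.015 m is -0.24, -0.014 m is -0.224.

Call:
advance(segments=[[[0, 0, 0, 0, 0, -0.128, 0.05], [0, 0, 0, 0, 0, -0.24, 0.05], [0, 0, 0, 0, 0, -0.24, 0.05], [0, 0, 0, 0, 0, -0.224, 0.05], [0, 0, 0, 0, 0, -0.128, 0.05], [0, 0, 0, 0, 0, -0.064, 0.05], [0, 0, 0, 0, 0, 0, 0.05], [0, 0, 0, 0, 0, 0, 0.05]]])

```text
clock: 14.12
tool_pos: [0.5639, 0.2326, 0.2046]
ee_rot: [[-0.212, 0.977, -0.001], [0.977, 0.212, -0.0], [-0.0, -0.001, -1.0]]
force: [0.0, -0.5, -0.1]
width: 0.0543
grasp_force: 60.0
```

```bash
python3 b.py .065 e
```

```text
tcp [0.56392258 0.23258882 0.20456042] yaw 102.24081003739585 F [ 0.03735355 -0.4570336  -0.14691524] q7 -0.46046074601440967
scene 2067 0.08012134918804129 0.14896636923031187 ((555.0115356445312, 220.83859252929688), (109.6749267578125, 71.9151611328125), 46.68349075317383)
top 828 0.0804851935577546 0.14997953305829398 ((559.7286376953125, 208.93544006347656), (113.58467102050781, 50.87971115112305), 22.382083892822266)
```

View pics/e_scene.png

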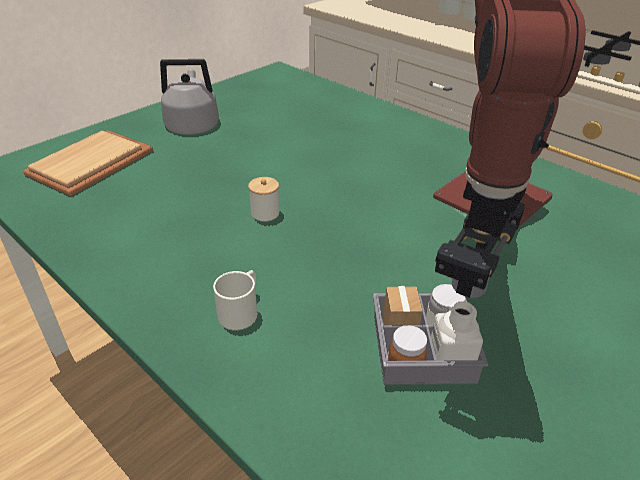

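The open mouth is visible at (463,310), about 0.147 m up, so the bottle is seated. The cap is held above it at about (470,288), and the neighbours haven't moved.

```bash
python3 -c "
from h import *
print(env.close_job())"
```

```text
the job is handed in; nothing more can be done
None
```

I handed the job in at about 14 s: the descaler bottle is seated in the caddy's empty compartment, and the cap was pressed, twisted free and is held level about 5 cm above the open mouth; `close_job()` returned no verdict, so I can't confirm it was judged a pass.

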